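# Peel the top tray off a clinging stack and show it over the light box

## Task

The top tray clings in the nested stack. Take it by its thick grip corner and peel it off: raise that corner first, with the opposite corner still sitting down in the tray beneath, then lift it clear without dragging or lifting the rest of the stack or disturbing the things on the desk. Hold it level over the middle of the light box, about 15 cm above the desk, so that it can be checked for cracks, and finish while still holding it there: do not put it down or let go.

Things in the scene. Friction and masses are not known exactly. Their poses are not given: they have to be found in the camera images.
- tray_mid (a point): Centre of the top tray, half-way up. White formed plastic, about 0.12 kg, underside 162 x 122 mm, rim 188 x 148 mm over its lip, 50 mm high, walls 3.6 mm thick, leaning outward. Its axes: x along its length, y its width, z up. The (-x, -y) corner is cut off at 45 degrees and carries the thick grip. Starts 20 mm deep in the tray beneath, underside 74 mm above the desk, rim at 124 mm
- tray_grip (a point): Centre of the top tray's grip: an upright plate 10 mm thick, 44 mm wide, 30 mm high across the cut-off corner, at (-71.5, -51.5, 20) mm from tray_mid in the tray's axes. Pinch its thickness along the tray's (1, 1, 0); its width runs along (1, -1, 0). Its top is 15 mm above this point (10 mm above the rim); fingers have room down to 20 mm below this point on both sides
- tray_far (a point): Underside corner of the top tray opposite the grip, at (81, 61, -25) mm from tray_mid in the tray's axes
- stack: Rest of the stack, 1.8 kg, loose: two white trays of the same shape without grip, on a steel base plate 230 x 190 x 14 mm. Origin: centre of the plate's underside; axes as the top tray's at the start. Rim 94 mm above the desk. Rubber pads mid-way along its four sides cling to the top tray (8 to 20 N for a straight pull); each lets go once its side has risen about 10 mm
- lightbox_mid (a point): Middle of the top face of the light box: a flat black-framed plate with white face, 200 x 200 mm, 13.5 mm high, fixed to the desk, to the other side of the robot's midline from the stack
- cup: Bystander: lidded drink cup, 82 mm across, 126 mm high, origin at the centre of its underside. Leave alone
- stamp: Bystander: self-inking stamp, 50 x 35 mm, 60 mm high, origin at the centre of its underside. Leave alone
- duster: Bystander: spray can, 52 mm across, 170 mm high, origin at the centre of its underside. Leave alone
Mind the look-alikes: they are no part of the job. What is shaped like the part that bears tray_mid but pink, red or yellow is not meant.

How it is judged:
By the outcome, as a careful person would: the job done as asked, in the order asked, and still so for the second after the job is handed in, while the arm keeps its last pose, push and grip.
It also fails if it takes over 45 s, if anything falls off the work surface, if the arm or the gripper's body presses on something with over 40 N, if the wrist force passes 120 N, or if a joint passes its speed limit or range.

## Robot

A 6-joint arm with a two-finger parallel gripper is mounted at the origin on the work surface. World frame = base frame: x ahead of the robot, y to its left, z up, the work surface at z = 0. Lengths are in m, angles in degrees, forces in N, time in s.
With the tool pointing down it reaches from about 0.35 to 0.875 m from the base axis. Payload 4.2 kg.
Tool frame: the origin (TCP) lies on the centre line of the jaws, within the pads' length; the fingertips stand 25 mm ahead of it and the grasp point (between the pads) lies 6 mm ahead of it; z points along the fingers, y is the line along which they close (so a half turn about z gives the same grasp; the last joint's range is limited). The gripper opens to 87 mm and grips with 3 to 60 N. Pads are 19 mm wide; open, the fingers measure 117 mm over their backs; the gripper's body (75 mm by 190 mm) begins 51 mm behind the grasp point.
Start: joints at [89.244, 22.042, 0.453, 0, -68.411, -14.817], TCP at [0.168, 0.602, 0.248] pointing down, gripper open.
Joint ranges: [-179.83, 179.83], [-69.29, 118.12], [-61.27, 80.66], [-181.25, 117.63], [-171.15, -9.14], [-177.46, 177.46]. Speed limits (degrees/s): [159.86, 159.86, 180, 180, 180, 180].

## Interface

Orientations are given as a 3x3 rotation matrix whose columns are the frame's x, y, z axes.
In Python, from station import r gives the robot as it stands.
- The arm moves only by the tool move_arm, never from a script. Its argument "series" is a list of rows, each an object with "grip": the opening, from 0 (shut) to 1 (fully open); "xyz": the shift along the tool's x, y, z in mm, a list of three; "angular": the turn, a rotation vector about the tool's x, y, z in rad, a list of three. A call has 1 to 10 rows; each row is the pose to reach, as a shift and turn from the pose commanded when the call began, along the tool's axes at that moment; what a row does not reach only later rows make up. A row lasts 1/10 s, in which the tool goes at most 50 mm and 8.59 degrees, less where a joint would pass 70% of its speed; a pose out of reach is approached as far as the arm can. A call with a gripper value outside its range is refused whole. The fingers move at their own pace and stop on an object; the grip force is fixed at half the most. Time passes only in rows, so rows that repeat a pose let the fingers close. It gives the time, the measured TCP pose, the force, the opening and the grip force at its end, in the units of the state.
- r.sense(): the state, without advancing time (a new reading comes with each control period).
- r.capture(name): name is "side" or "top"; returns a dict with "img" (384x512x3 uint8, red, green, blue), "camera_matrix" (3x3 intrinsics, pixels), "rvec" (rotation vector, rad) and "tvec" (3), from world to camera coordinates, as OpenCV has them. Camera axes: x right, y down, z forward; pixel columns grow to the right and rows downward; lengths in m; the calibration is good to about 2 mm. A picture is of the moment at which its call begins. There is no depth.
- r.finish_job(): hands the job in; it is judged then, once.
The state is a dict: "time_s": time; "joints": joint angles; "joint_velocities": joint speeds; "effort": joint torques, N m; "tcp_pos": TCP position; "ee_rot": TCP orientation; "wrist_force": force on the tool from outside, world axes, zero at the start; "moment": the same for the moment, N m; "gripper_width": opening from 0.0 (shut) to 1.0 (fully open); "gripper_force": force on a finger pad.
Only numpy, scipy, OpenCV 4.12 (cv2) and the standard library are available. Lean on these libraries where they do the work, as an engineer would, in place of code of your own. Each camera call takes 0.05 s, during which the arm holds its last target. There are 200 camera calls.

## Working session

There is one attempt and no reset: what is moved stays moved. The work goes in short steps, Python scripts to look and compute and a tool call to move; the robot and the scene stay as the last step left them, time stands still between calls to the robot, and variables do not carry over. Pictures are saved under pics/ and viewed, at most 10 in all, crops included, and the job is handed in when it is done.

Besides the shell and the picture viewer there is one more tool, called by a JSON object that holds its "fn" and its "kwargs", one argument or row to a line. move_arm: Moves the arm, as the interface text tells. Its arguments: {"type":"object","properties":{"series":{"type":"array"}},"required":["series"]}

```bash
mkdir -p pics; python3 - <<'E'
from station import r
import cv2
s=r.sense();print({k:s[k] for k in('time_s','tcp_pos','ee_rot','gripper_width','wrist_force')})
for n in('top','side'):
    c=r.capture(n);cv2.imwrite(f'pics/{n}0.png',cv2.resize(c['img'][:,:,::-1],(800,600),interpolation=cv2.INTER_CUBIC));print(c['camera_matrix'],c['rvec'],c['tvec'])
E
```

```text
{'time_s': 0.0, 'tcp_pos': array([0.16763155, 0.60152535, 0.24645514]), 'ee_rot': array([[ 9.63231513e-01, -2.68672294e-01, -5.01044705e-04],
       [-2.68672747e-01, -9.63229169e-01, -2.12674973e-03],
       [ 8.87778547e-05,  2.18316942e-03, -9.99997613e-01]]), 'gripper_width': 1.0002257314962304, 'wrist_force': array([ 0.08504554, -0.59520144,  0.54344652])}
[[450.74050282   0.         258.01151097]
 [  0.         450.74050282 189.5043169 ]
 [  0.           0.           1.        ]] [ 2.11446412 -2.16884663  0.14277948] [0.11396094 0.52773511 1.18510509]
[[384.53041023   0.         253.92053278]
 [  0.         384.53041023 193.34035164]
 [  0.           0.           1.        ]] [ 2.23589138 -0.40299812  0.15677488] [-0.45934719  0.25063889  0.911271  ]
```

View pics/top0.png

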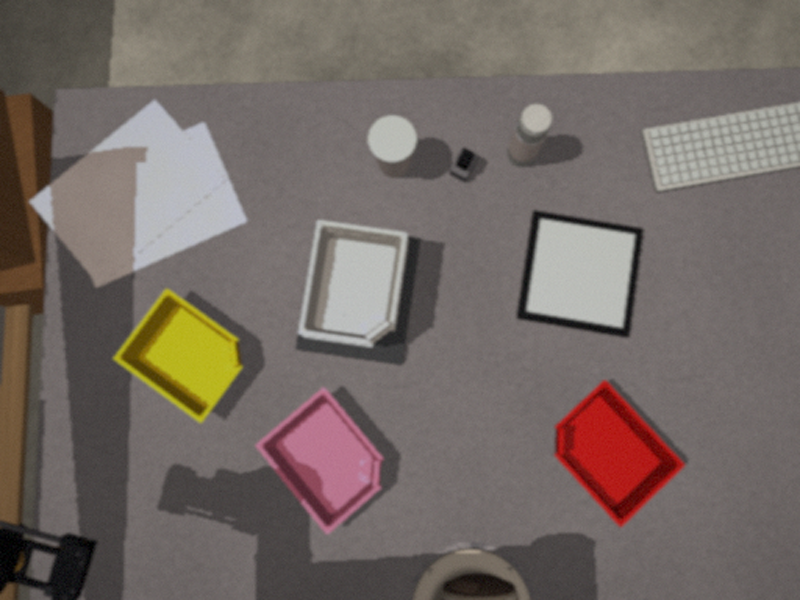

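View pics/side0.png

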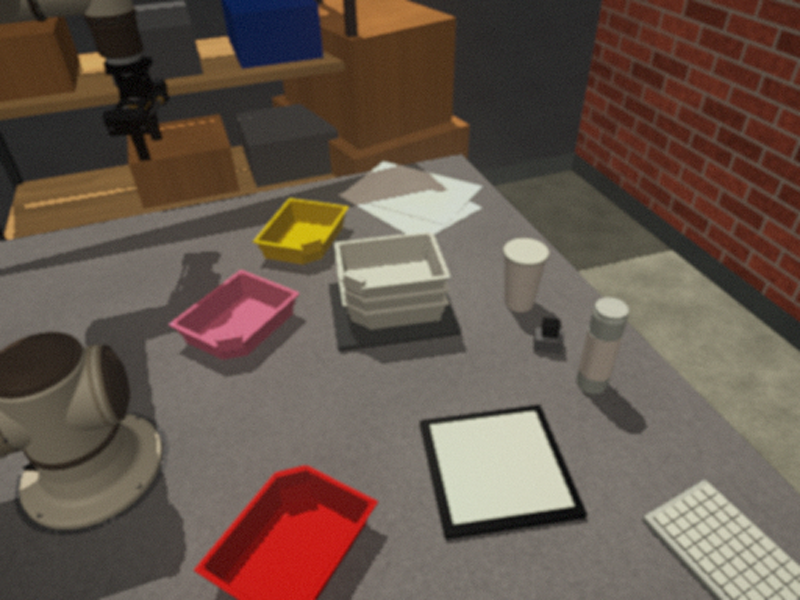

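The top view shows the stack with rim corners at (318,221), (409,232) and (299,341), and its grip near (379,332). The light box corners are (535,212), (642,228), (629,335) and (518,319). The side view agrees: rim at (438,234), (448,281) and (335,243), with the grip at about (355,285). So tray +x points roughly along world +x.

```bash
cat > h.py <<'E'
import numpy as np,cv2
from station import r
from scipy.optimize import least_squares
from scipy.spatial.transform import Rotation as R
def fit(obs,z,p0):
    """obs: list of (camname, px800 Nx2, local Nx3), planar pose x,y,yaw at height z"""
    cs={n:r.capture(n) for n in {o[0] for o in obs}}
    def f(p):
        e=[]
        for n,px,L in obs:
            c=cs[n];W=R.from_euler('z',p[2]).apply(np.array(L,float))+[p[0],p[1],z]
            q,_=cv2.projectPoints(W,c['rvec'],c['tvec'],c['camera_matrix'],None)
            e.append((q[:,0]-(np.array(px)*.64)))
        return np.concatenate(e).ravel()
    s=least_squares(f,p0);return s.x,f(s.x).reshape(-1,2).round(1)
E
python3 - <<'E'
from h import *
a,b,t=.094,.074,.025
C=[[a,b,t],[a,-b,t],[-a,b,t]]
G=[[-.0715,-.0515,.035]]
o=[('top',[[318,221],[409,232],[299,341],[379,331]],C+G),('side',[[438,234],[448,281],[335,243],[355,282]],C+G)]
for oo in(o,o[:1],o[1:]): print(*fit(oo,.099,[.6,.15,-.1]))
l=.1;C=[[l,l,0],[l,-l,0],[-l,-l,0],[-l,l,0]]
o=[('top',[[535,212],[642,228],[629,335],[518,319]],C),('side',[[541,406],[584,517],[447,535],[421,419]],C)]
for oo in(o,o[:1],o[1:]): print(*fit(oo,.0135,[.6,-.2,-.1]))
E
```

```text
[ 0.54063112  0.17585693 -0.17048719] [[ 1.5  0.2]
 [ 0.3  1.2]
 [ 1.5 -4.3]
 [ 0.9  0. ]
 [-4.4 -1.1]
 [ 1.  -1.8]
 [-0.6  0.5]
 [-1.  -2.8]]
[ 0.53884552  0.17836569 -0.15001601] [[-0.3  1.4]
 [-1.4  1.2]
 [ 1.1 -2.9]
 [ 0.5  0.4]]
[ 0.5414195   0.16862509 -0.21477256] [[-1.9  0.7]
 [ 1.5  0.7]
 [ 1.3  0.8]
 [-0.9 -1.9]]
[ 0.56757213 -0.2172143  -0.20336694] [[-0.4 -1.7]
 [ 1.9  0.2]
 [ 0.7  2. ]
 [-0.6 -0.6]
 [-0.1 -1.9]
 [ 2.9 -1.4]
 [-1.8  0.8]
 [-1.5 -0.1]]
[ 0.56758804 -0.21601179 -0.18632665] [[-1.5 -1.2]
 [ 1.  -0.5]
 [ 1.   1.4]
 [-0.5  0.1]]
[ 0.56745582 -0.21819353 -0.21650622] [[ 0.7 -1.2]
 [ 2.7 -0.3]
 [-2.4  0.7]
 [-1.  -0.3]]
```

```bash
cat >> h.py <<'E'
a,b,t=.094,.074,.025
k=.045 # rough cut
u=.022/2**.5;v=.005/2**.5
RIM=np.array([[a,b,t],[a,-b,t],[-a,b,t]])
GT=np.array([[-.0715+s*u+w*v,-.0515-s*u+w*v,.035] for s,w in((1,1),(1,-1),(-1,-1),(-1,1))])
def crops(name,p,z,f=6,w=66,h=49,draw=True):
    out=[]
    for n in('top','side'):
        c=r.capture(n);W=lambda L:cv2.projectPoints(R.from_euler('z',p[2]).apply(L)+[p[0],p[1],z],c['rvec'],c['tvec'],c['camera_matrix'],None)[0][:,0]
        ctr=W(np.array([[0,0,t]]))[0].round().astype(int)
        x0,y0=ctr-[w//2,w//2+4] if 0 else ctr-[33,42]
        im=cv2.resize(np.ascontiguousarray(c['img'][y0:y0+84,x0:x0+66,::-1]),None,fx=f,fy=f,interpolation=cv2.INTER_CUBIC)
        print(n,'origin',x0,y0)
        if draw:
            for L,col in((RIM[[1,0,2]],(0,0,255)),(GT,(255,0,0))):
                q=((W(L)-[x0,y0]+.5)*f).astype(np.int32);cv2.polylines(im,[q],len(L)==4,col,1)
        out.append(im)
    cv2.imwrite(f'pics/{name}.png',np.hstack(out))
E
python3 - <<'E'
from h import *
crops('ov1',[.5395,.177,-.16],.099)
E
```

```text
top origin 194 140
side origin 216 124
```

View pics/ov1.png

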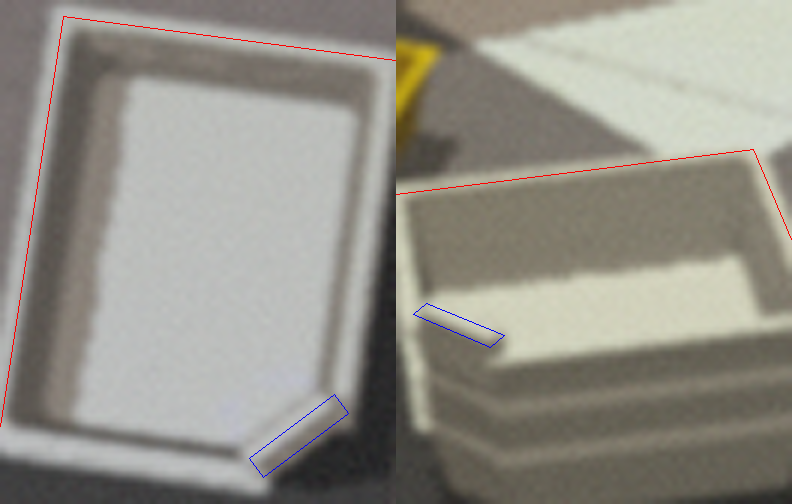

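The top crop shows the grip plate with its inner edge at about (238,455)–(325,388), within about 1 camera pixel of the overlay. The side crop is clipped on the left and right. I'll refit using wider crops.

```bash
python3 - <<'E'
from h import *
# edge-alignment: maximise gradient along outer rim & grip lines in both cameras
p0=np.array([.5395,.177,-.16]);z=.099
cs={n:r.capture(n) for n in('top','side')}
lin=lambda A,B,m=60:np.linspace(A,B,m)
BR=np.array([-a,b,t]);cutx=-.0715-u;cuty=-.0515-u
segs={'top':[lin([a,b,t],[a,-b,t]),lin([a,b,t],[-a,b,t]),lin([a,-b,t],[-.045,-b,t]),lin([-a,b,t],[-a,-.02,t])],
      'side':[lin([a,b,t],[-a,b,t]),lin([a,b,t],[a,-b,t])]}
g={}
for n,c in cs.items():
    G=cv2.GaussianBlur(cv2.cvtColor(c['img'],cv2.COLOR_RGB2GRAY).astype(np.float32),(0,0),.8)
    g[n]=G
def score(p,which):
    tot=0
    for n in which:
        c=cs[n]
        W=lambda L:cv2.projectPoints(R.from_euler('z',p[2]).apply(L)+[p[0],p[1],z],c['rvec'],c['tvec'],c['camera_matrix'],None)[0][:,0].astype(np.float32)
        for L in segs[n]:
            d=L.copy();cc=d[:,:2].mean(0);nrm=np.array([np.sign(cc[0])*(abs(cc[0])>.08),np.sign(cc[1])*(abs(cc[1])>.065),0])
            i=W(L-nrm*.002);o=W(L+nrm*.002)
            s=lambda q:cv2.remap(g[n],q[:,0][None],q[:,1][None],cv2.INTER_LINEAR)
            tot+=np.abs((s(i)-s(o)).mean())
    return tot
from scipy.optimize import minimize
for w in(['top'],['side'],['top','side']):
    best=max(((score(p0+[x,y,th],w),x,y,th) for x in np.arange(-.008,.0081,.002) for y in np.arange(-.008,.0081,.002) for th in np.arange(-.06,.061,.02)))
    m=minimize(lambda q:-score(q*[.1,.1,1],w),(p0+best[1:])/[.1,.1,1],method='Nelder-Mead',options=dict(initial_simplex=(p0+best[1:])/[.1,.1,1]+np.vstack([np.zeros(3),np.eye(3)*.02])))
    p=m.x*[.1,.1,1];print(w,p.round(4),-m.fun)
s=r.sense();T=s['tcp_pos'];M=s['ee_rot']
print('grip',p[:2]+R.from_euler('z',p[2]).apply([-.0715,-.0515,0])[:2])
E
```

```text
['top'] [ 0.5364  0.1766 -0.1671] 163.77252197265625
['side'] [ 0.5432  0.1716 -0.1714] 42.899410247802734
['top', 'side'] [ 0.5357  0.1764 -0.1688] 191.04266357421875
grip [0.45653918 0.13768308]
```

```bash
cat >> h.py <<'E'
def go(pos,yaw,Rt=None):
    s=r.sense();M=s['ee_rot']
    if Rt is None: Rt=R.from_euler('z',yaw).as_matrix()@np.diag([1,-1,-1.])
    print('t',s['time_s'],'tcp',s['tcp_pos'].round(4),'F',s['wrist_force'].round(2),'w',round(s['gripper_width'],3))
    print('xyz',(M.T@(np.array(pos)-s['tcp_pos'])*1000).round(1),'ang',R.from_matrix(M.T@Rt).as_rotvec().round(4))
E
python3 -c "
from h import *
go([.459,.137,.19],np.radians(-54.6))"
```

```text
t 0.7 tcp [0.1678 0.602  0.2476] F [ 0.04  0.06 -0.61] w 1.0
xyz [405.4 369.8  57.6] ang [-1.000e-04  1.000e-04  6.812e-01]
```

{"fn": "move_arm", "kwargs": {
  "series": [
    {"grip": 1,"xyz": [20,18,0],"angular": [0,0,0.04]},
    {"grip": 1,"xyz": [45,41,0],"angular": [0,0,0.08]},
    {"grip": 1,"xyz": [72,66,0],"angular": [0,0,0.13]},
    {"grip": 1,"xyz": [100,91,0],"angular": [0,0,0.18]},
    {"grip": 1,"xyz": [128,117,0],"angular": [0,0,0.23]},
    {"grip": 1,"xyz": [156,142,0],"angular": [0,0,0.27]},
    {"grip": 1,"xyz": [184,168,5],"angular": [0,0,0.32]},
    {"grip": 1,"xyz": [212,193,5],"angular": [0,0,0.37]},
    {"grip": 1,"xyz": [235,214,5],"angular": [0,0,0.41]},
    {"grip": 1,"xyz": [250,228,5],"angular": [0,0,0.44]}
  ]
}}

```text
time_s: 1.7
tcp_pos: [0.3481, 0.3135, 0.2428]
ee_rot: [[0.755, -0.655, 0.0], [-0.655, -0.755, 0.0], [-0.0, -0.0, -1.0]]
wrist_force: [-0.5, -0.4, 0.1]
gripper_width: 1.007
gripper_force: 0.0
```

```bash
python3 -c "
from h import *
go([.459,.137,.19],np.radians(-54.6))"
```

```text
t 1.7 tcp [0.3481 0.3135 0.2428] F [-0.48 -0.39  0.09] w 1.007
xyz [199.4  60.6  52.8] ang [-4.000e-04  1.000e-04  2.384e-01]
```

{"fn": "move_arm", "kwargs": {
  "series": [
    {"grip": 1,"xyz": [20,6,3],"angular": [0,0,0.03]},
    {"grip": 1,"xyz": [50,15,8],"angular": [0,0,0.06]},
    {"grip": 1,"xyz": [80,24,15],"angular": [0,0,0.1]},
    {"grip": 1,"xyz": [110,33,23],"angular": [0,0,0.14]},
    {"grip": 1,"xyz": [140,42,31],"angular": [0,0,0.18]},
    {"grip": 1,"xyz": [168,51,39],"angular": [0,0,0.21]},
    {"grip": 1,"xyz": [188,57,47],"angular": [0,0,0.23]},
    {"grip": 0.8,"xyz": [199,60.5,52],"angular": [0,0,0.238]},
    {"grip": 0.7,"xyz": [199,60.5,53],"angular": [0,0,0.238]},
    {"grip": 0.6,"xyz": [199,60.5,53],"angular": [0,0,0.238]}
  ]
}}

```text
time_s: 2.7
tcp_pos: [0.4585, 0.1398, 0.1896]
ee_rot: [[0.582, -0.813, 0.0], [-0.813, -0.582, 0.0], [-0.0, -0.0, -1.0]]
wrist_force: [0.2, 0.1, -0.7]
gripper_width: 0.808
gripper_force: 0.0
```

```bash
python3 - <<'E'
from h import *
go([.459,.137,.19],np.radians(-54.6))
ims=[]
for n in('top','side'):
    c=r.capture(n)
    q=cv2.projectPoints(np.array([[.459,.137,.15]]),c['rvec'],c['tvec'],c['camera_matrix'],None)[0][0,0].round().astype(int)
    x0,y0=q-[40,60];print(n,x0,y0);ims.append(cv2.resize(c['img'][y0:y0+120,x0:x0+80,::-1],None,fx=5,fy=5,interpolation=cv2.INTER_CUBIC))
cv2.imwrite('pics/near1.png',np.hstack(ims))
E
```

```text
t 2.7 tcp [0.4585 0.1398 0.1896] F [ 0.19  0.06 -0.72] w 0.808
xyz [ 2.5  1.2 -0.4] ang [-0.0001  0.      0.0033]
top 203 152
side 185 113
```

View pics/near1.png

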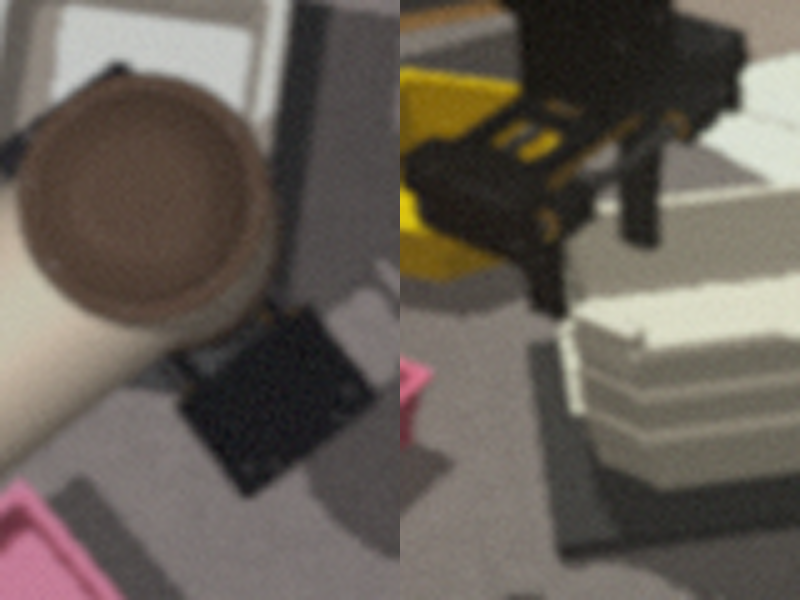

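The side crop shows the grip's top at about (577,313)–(640,342), with the fingertips ending near (548,317) and (640,247). I'll back-project both to get the relative offset.

```bash
python3 - <<'E'
from h import *
c=r.capture('side');K=c['camera_matrix'];M=cv2.Rodrigues(c['rvec'])[0];C=-M.T@c['tvec']
def bp(px,z):
    d=M.T@np.linalg.solve(K,[px[0],px[1],1]);return (C+d*(z-C[2])/d[2]).round(4)
pt=lambda x,y:(185+(x-400)/5-.4,113+y/5-.4)
for n,x,y,z in(('g1',577,313,.134),('g2',640,342,.134),('gm',608,325,.134),('f1',548,317,.1646),('f2',640,247,.1646),('fm',594,282,.1646)): print(n,bp(pt(x,y),z))
s=r.sense();P=s['tcp_pos'];print(P,s['gripper_width'])
c=s['ee_rot']
for n,q in (('grip model',[.459,.137,.134]),): 
  k=r.capture('side');print(cv2.projectPoints(np.array([q]),k['rvec'],k['tvec'],K,None)[0].ravel())
print('model g1,g2',[ (R.from_euler('z',-.168).apply(g)+[.5385,.1755,.099]).round(4).tolist() for g in GT])
E
```

```text
g1 [0.449  0.1543 0.134 ]
g2 [0.4733 0.1171 0.134 ]
gm [0.4617 0.1377 0.134 ]
f1 [0.4252 0.1167 0.1646]
f2 [0.4883 0.1589 0.1646]
fm [0.456  0.1373 0.1646]
[0.45847887 0.14036618 0.19004072] 0.6760714597271855
[225.32852134 177.97451644]
model g1,g2 [[0.4762, 0.1216, 0.134], [0.4681, 0.1158, 0.134], [0.4426, 0.1517, 0.134], [0.4507, 0.1575, 0.134]]
```

{"fn": "move_arm", "kwargs": {
  "series": [
    {"grip": 0.4,"xyz": [2,-0.5,5],"angular": [0,0,0]},
    {"grip": 0.4,"xyz": [2,-0.5,12],"angular": [0,0,0]},
    {"grip": 0.4,"xyz": [2,-0.5,20],"angular": [0,0,0]},
    {"grip": 0.4,"xyz": [2,-0.5,28],"angular": [0,0,0]},
    {"grip": 0.4,"xyz": [2,-0.5,36],"angular": [0,0,0]},
    {"grip": 0.4,"xyz": [2,-0.5,44],"angular": [0,0,0]},
    {"grip": 0.4,"xyz": [2,-0.5,51],"angular": [0,0,0]},
    {"grip": 0.4,"xyz": [2,-0.5,57],"angular": [0,0,0]},
    {"grip": 0.4,"xyz": [2,-0.5,61],"angular": [0,0,0]},
    {"grip": 0.4,"xyz": [2,-0.5,63],"angular": [0,0,0]}
  ]
}}

```text
time_s: 3.9
tcp_pos: [0.46, 0.1381, 0.1261]
ee_rot: [[0.582, -0.813, -0.0], [-0.813, -0.582, -0.0], [0.0, 0.001, -1.0]]
wrist_force: [0.0, 0.4, 0.3]
gripper_width: 0.406
gripper_force: 0.0
```

```bash
python3 - <<'E'
from h import *
go([.4605,.1385,.1265],np.radians(-54.6))
c=r.capture('side');x0,y0=185,120
cv2.imwrite('pics/near2.png',cv2.resize(c['img'][y0:y0+75,x0:x0+90,::-1],None,fx=8,fy=8,interpolation=cv2.INTER_CUBIC))
E
```

```text
t 3.9 tcp [0.46   0.1381 0.1261] F [0.04 0.41 0.31] w 0.406
xyz [-0.  -0.6 -0.4] ang [ 0.0005 -0.      0.0031]
```

View pics/near2.png

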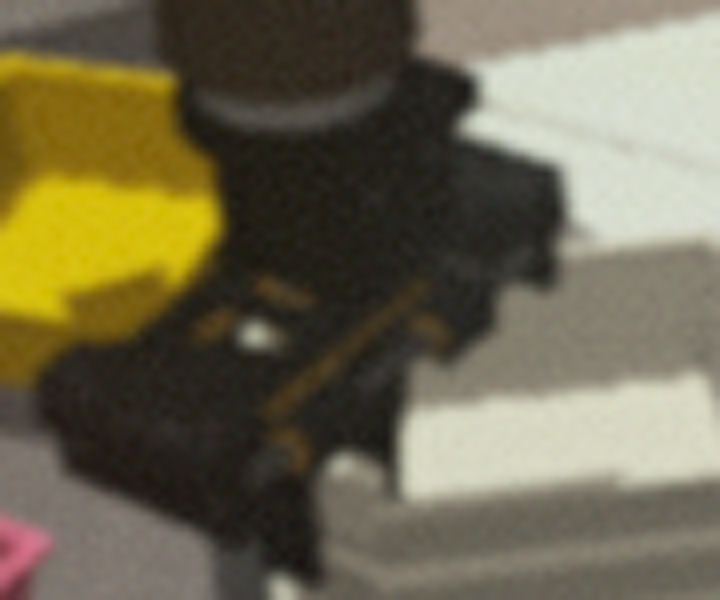

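The view shows the plate end near (350,465), between the outer finger at (300,540) and the inner finger at (390,450), so the grip is straddled. I'll close gradually and watch the force.

{"fn": "move_arm", "kwargs": {
  "series": [
    {"grip": 0.3,"xyz": [0,0,0],"angular": [0,0,0]},
    {"grip": 0.25,"xyz": [0,0,0],"angular": [0,0,0]},
    {"grip": 0.22,"xyz": [0,0,0],"angular": [0,0,0]},
    {"grip": 0.22,"xyz": [0,0,0],"angular": [0,0,0]}
  ]
}}

```text
time_s: 4.35
tcp_pos: [0.4602, 0.1382, 0.1268]
ee_rot: [[0.582, -0.813, 0.0], [-0.813, -0.582, 0.0], [0.0, -0.001, -1.0]]
wrist_force: [-0.2, -0.3, 0.3]
gripper_width: 0.233
gripper_force: 0.0
```

{"fn": "move_arm", "kwargs": {
  "series": [
    {"grip": 0.19,"xyz": [0,0,0],"angular": [0,0,0]},
    {"grip": 0.18,"xyz": [0,0,0],"angular": [0,0,0]}
  ]
}}

```text
time_s: 4.55
tcp_pos: [0.4613, 0.1391, 0.1269]
ee_rot: [[0.582, -0.813, 0.003], [-0.813, -0.582, 0.002], [0.0, -0.004, -1.0]]
wrist_force: [2.7, 1.7, -2.2]
gripper_width: 0.19
gripper_force: 2.1
```

{"fn": "move_arm", "kwargs": {
  "series": [
    {"grip": 0.2,"xyz": [0,-2,0],"angular": [0,0,0]},
    {"grip": 0.2,"xyz": [0,-4,0],"angular": [0,0,0]},
    {"grip": 0.18,"xyz": [0,-4,0],"angular": [0,0,0]},
    {"grip": 0.16,"xyz": [0,-4,0],"angular": [0,0,0]},
    {"grip": 0.15,"xyz": [0,-4,0],"angular": [0,0,0]}
  ]
}}

```text
time_s: 5.05
tcp_pos: [0.4631, 0.1403, 0.1265]
ee_rot: [[0.582, -0.813, -0.0], [-0.813, -0.582, -0.0], [-0.0, 0.001, -1.0]]
wrist_force: [0.3, 0.0, -0.1]
gripper_width: 0.157
gripper_force: 0.0
```

{"fn": "move_arm", "kwargs": {
  "series": [
    {"grip": 0.14,"xyz": [0,0,0],"angular": [0,0,0]},
    {"grip": 0.13,"xyz": [0,0,0],"angular": [0,0,0]}
  ]
}}

```text
time_s: 5.25
tcp_pos: [0.4634, 0.1405, 0.1266]
ee_rot: [[0.582, -0.813, 0.0], [-0.813, -0.582, 0.0], [0.0, -0.0, -1.0]]
wrist_force: [-0.0, -0.3, 0.0]
gripper_width: 0.138
gripper_force: 0.1
```

{"fn": "move_arm", "kwargs": {
  "series": [
    {"grip": 0.12,"xyz": [0,0,0],"angular": [0,0,0]},
    {"grip": 0.11,"xyz": [0,0,0],"angular": [0,0,0]},
    {"grip": 0.05,"xyz": [0,0,0],"angular": [0,0,0]},
    {"grip": 0,"xyz": [0,0,0],"angular": [0,0,0]},
    {"grip": 0,"xyz": [0,0,0],"angular": [0,0,0]}
  ]
}}

```text
time_s: 5.75
tcp_pos: [0.464, 0.141, 0.1267]
ee_rot: [[0.582, -0.813, 0.002], [-0.813, -0.582, 0.001], [0.0, -0.002, -1.0]]
wrist_force: [3.7, 2.6, -1.8]
gripper_width: 0.115
gripper_force: 30.0
```

```bash
python3 - <<'E'
from h import *
s=r.sense();print(s['wrist_force'],s['moment'],s['gripper_width'],s['gripper_force'],s['tcp_pos'])
# tool frame: -y = into tray along (1,1)/sqrt2, x along (1,-1)/sqrt2, z down. origin TCP ~7mm above grip point
def tl(v): v=np.array(v,float);return np.array([(v[0]-v[1])/2**.5,-(v[0]+v[1])/2**.5,-v[2]])
piv=tl(np.array([81,61,-15])-np.array([-71.5,-51.5,27]))
print('pivot',piv)
for d in range(1,13):
    w=np.radians(d)*np.array([-1,0,0])
    for sg in(1,):
        sh=piv-R.from_rotvec(w).apply(piv);print(d,w.round(4),sh.round(1))
E
```

```text
[ 3.68880495  2.60267495 -1.77916716] [ 0.5249009  -0.92827917 -0.17489764] 0.11473215931090636 29.961499659111723 [0.46403202 0.14100061 0.12672517]
pivot [  28.28427125 -187.38329701   42.        ]
1 [-0.0175  0.      0.    ] [ 0.  -0.8 -3.3]
2 [-0.0349  0.      0.    ] [ 0.  -1.6 -6.5]
3 [-0.0524  0.      0.    ] [ 0.  -2.5 -9.7]
4 [-0.0698  0.      0.    ] [  0.   -3.4 -13. ]
5 [-0.0873  0.      0.    ] [ -0.   -4.4 -16.2]
6 [-0.1047  0.      0.    ] [  0.   -5.4 -19.4]
7 [-0.1222  0.      0.    ] [  0.   -6.5 -22.5]
8 [-0.1396  0.      0.    ] [  0.   -7.7 -25.7]
9 [-0.1571  0.      0.    ] [  0.   -8.9 -28.8]
10 [-0.1745  0.      0.    ] [  0.  -10.1 -31.9]
11 [-0.192  0.     0.   ] [ -0.  -11.5 -35. ]
12 [-0.2094  0.      0.    ] [  0.  -12.8 -38. ]
```

{"fn": "move_arm", "kwargs": {
  "series": [
    {"grip": 0,"xyz": [0,-0.9,-1.6],"angular": [-0.0087,0,0]},
    {"grip": 0,"xyz": [0,-1.3,-3.3],"angular": [-0.0175,0,0]},
    {"grip": 0,"xyz": [0,-1.7,-4.9],"angular": [-0.0262,0,0]},
    {"grip": 0,"xyz": [0,-2.1,-6.5],"angular": [-0.0349,0,0]},
    {"grip": 0,"xyz": [0,-2.5,-8.1],"angular": [-0.0436,0,0]},
    {"grip": 0,"xyz": [0,-3,-9.7],"angular": [-0.0524,0,0]},
    {"grip": 0,"xyz": [0,-3,-9.7],"angular": [-0.0524,0,0]}
  ]
}}

```text
time_s: 6.45
tcp_pos: [0.4653, 0.1419, 0.1363]
ee_rot: [[0.582, -0.812, -0.045], [-0.813, -0.581, -0.032], [-0.0, 0.055, -0.999]]
wrist_force: [0.5, 0.8, -1.5]
gripper_width: 0.111
gripper_force: 30.0
```

```bash
python3 - <<'E'
from h import *
s=r.sense();print(s['time_s'],s['wrist_force'],s['moment'],s['gripper_width'],s['tcp_pos'],np.degrees(np.arcsin(s['ee_rot'][2])))
c=r.capture('side');x0,y0=195,120
cv2.imwrite('pics/peel1.png',cv2.resize(c['img'][y0:y0+100,x0:x0+110,::-1],None,fx=6,fy=6,interpolation=cv2.INTER_CUBIC))
E
```

```text
6.45 [ 0.5272556   0.82820114 -1.52348781] [ 0.33784393 -0.17980407 -0.09792605] 0.11079420321434369 [0.46528134 0.14194375 0.13628903] [-7.39135805e-03  3.13263356e+00 -8.68673577e+01]
```

View pics/peel1.png

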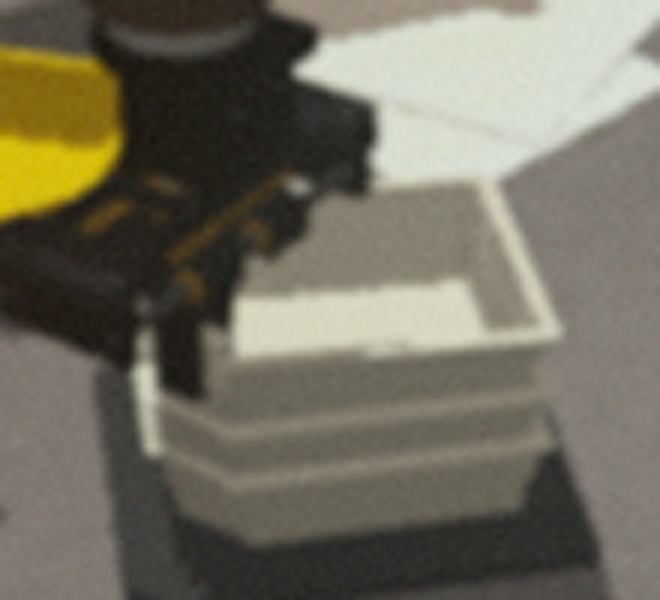

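The view shows the gap between the top rim and the rim below is about 80 px at the grip end and 55 px at the far end. The far corner is still seated, so I'll keep peeling.

{"fn": "move_arm", "kwargs": {
  "series": [
    {"grip": 0,"xyz": [0,-0.4,-1.6],"angular": [-0.0087,0,0]},
    {"grip": 0,"xyz": [0,-0.8,-3.3],"angular": [-0.0175,0,0]},
    {"grip": 0,"xyz": [0,-1.2,-4.9],"angular": [-0.0262,0,0]},
    {"grip": 0,"xyz": [0,-1.6,-6.5],"angular": [-0.0349,0,0]},
    {"grip": 0,"xyz": [0,-2.0,-8.1],"angular": [-0.0436,0,0]},
    {"grip": 0,"xyz": [0,-2.5,-9.7],"angular": [-0.0524,0,0]},
    {"grip": 0,"xyz": [0,-2.5,-9.7],"angular": [-0.0524,0,0]}
  ]
}}

```text
time_s: 7.2
tcp_pos: [0.4677, 0.1435, 0.146]
ee_rot: [[0.582, -0.809, -0.087], [-0.813, -0.578, -0.062], [0.0, 0.107, -0.994]]
wrist_force: [-1.8, -1.8, 1.1]
gripper_width: 0.113
gripper_force: 30.0
```

{"fn": "move_arm", "kwargs": {
  "series": [
    {"grip": 0,"xyz": [0,-0.4,-1.6],"angular": [-0.0087,0,0]},
    {"grip": 0,"xyz": [0,-0.8,-3.3],"angular": [-0.0175,0,0]},
    {"grip": 0,"xyz": [0,-1.2,-4.9],"angular": [-0.0262,0,0]},
    {"grip": 0,"xyz": [0,-1.6,-6.5],"angular": [-0.0349,0,0]},
    {"grip": 0,"xyz": [0,-1.6,-6.5],"angular": [-0.0349,0,0]}
  ]
}}

```text
time_s: 7.7
tcp_pos: [0.4691, 0.1446, 0.1519]
ee_rot: [[0.582, -0.805, -0.117], [-0.814, -0.576, -0.083], [-0.0, 0.143, -0.99]]
wrist_force: [-4.6, -4.0, 0.7]
gripper_width: 0.111
gripper_force: 30.0
```

```bash
python3 - <<'E'
from h import *
s=r.sense();print(s['time_s'],s['wrist_force'],s['moment'],s['gripper_width'],s['tcp_pos'],np.degrees(np.arcsin(s['ee_rot'][2])))
c=r.capture('side');x0,y0=195,110
cv2.imwrite('pics/peel2.png',cv2.resize(c['img'][y0:y0+100,x0:x0+110,::-1],None,fx=6,fy=6,interpolation=cv2.INTER_CUBIC))
E
```

```text
7.7 [-4.63812658 -3.98901206  0.67109312] [-0.76610574  1.19801991 -0.05927106] 0.1113222486282126 [0.4690546  0.14456803 0.15190161] [-1.29797000e-02  8.24697115e+00 -8.17530185e+01]
```

View pics/peel2.png

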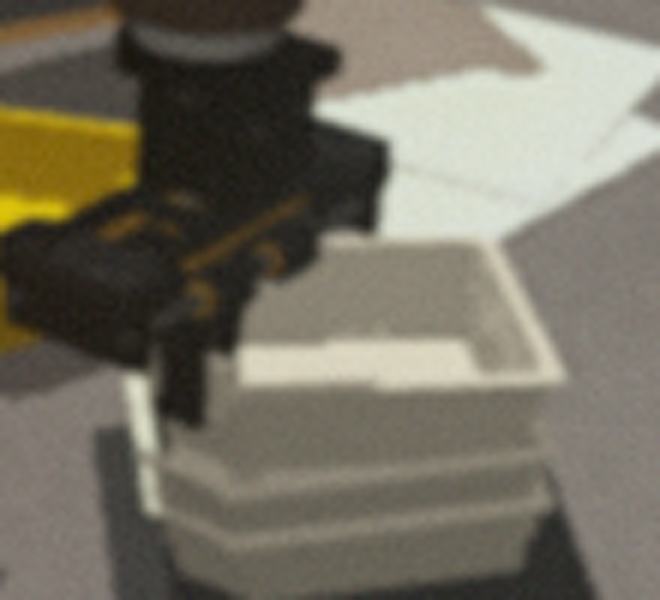

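The view shows the grip side well up, with a gap of about 100 px there, and the far corner still nested. The tool is now pushing about 6 N toward the far wall. I'll ease back slightly, tilt a bit more and then lift.

{"fn": "move_arm", "kwargs": {
  "series": [
    {"grip": 0,"xyz": [0,1,0],"angular": [0,0,0]},
    {"grip": 0,"xyz": [0,1.2,-1.6],"angular": [-0.0087,0,0]},
    {"grip": 0,"xyz": [0,1.4,-3.3],"angular": [-0.0175,0,0]},
    {"grip": 0,"xyz": [0,1.6,-4.9],"angular": [-0.0262,0,0]},
    {"grip": 0,"xyz": [0,1.8,-6.5],"angular": [-0.0349,0,0]},
    {"grip": 0,"xyz": [0,1.8,-6.5],"angular": [-0.0349,0,0]}
  ]
}}

```text
time_s: 8.35
tcp_pos: [0.4703, 0.1455, 0.1592]
ee_rot: [[0.582, -0.801, -0.14], [-0.813, -0.574, -0.1], [0.0, 0.172, -0.985]]
wrist_force: [-0.2, -0.0, -1.6]
gripper_width: 0.113
gripper_force: 30.0
```

{"fn": "move_arm", "kwargs": {
  "series": [
    {"grip": 0,"xyz": [0,0.2,-1.5],"angular": [0,0,0]},
    {"grip": 0,"xyz": [0,0.5,-3],"angular": [0,0,0]},
    {"grip": 0,"xyz": [0,0.8,-4.5],"angular": [0,0,0]},
    {"grip": 0,"xyz": [0,1,-6],"angular": [0,0,0]},
    {"grip": 0,"xyz": [0,1,-6],"angular": [0,0,0]}
  ]
}}

```text
time_s: 8.85
tcp_pos: [0.4696, 0.1449, 0.1652]
ee_rot: [[0.582, -0.801, -0.141], [-0.813, -0.573, -0.101], [0.0, 0.173, -0.985]]
wrist_force: [0.1, 0.5, -1.0]
gripper_width: 0.113
gripper_force: 30.0
```

{"fn": "move_arm", "kwargs": {
  "series": [
    {"grip": 0,"xyz": [0,0.5,-3],"angular": [0,0,0]},
    {"grip": 0,"xyz": [0,1.2,-7],"angular": [0,0,0]},
    {"grip": 0,"xyz": [0,2.1,-12],"angular": [0,0,0]},
    {"grip": 0,"xyz": [0,3.2,-18],"angular": [0,0,0]},
    {"grip": 0,"xyz": [0,4.4,-25],"angular": [0,0,0]},
    {"grip": 0,"xyz": [0,5.8,-33],"angular": [0,0,0]},
    {"grip": 0,"xyz": [0,7.2,-41],"angular": [0,0,0]},
    {"grip": 0,"xyz": [0,8.6,-49],"angular": [0,0,0]},
    {"grip": 0,"xyz": [0,10,-57],"angular": [0,0,0]},
    {"grip": 0,"xyz": [0,11,-63],"angular": [0,0,0]}
  ]
}}

```text
time_s: 9.85
tcp_pos: [0.4697, 0.145, 0.2297]
ee_rot: [[0.582, -0.801, -0.141], [-0.813, -0.573, -0.101], [0.0, 0.173, -0.985]]
wrist_force: [0.6, 0.0, -2.1]
gripper_width: 0.114
gripper_force: 30.0
```

```bash
python3 - <<'E'
from h import *
c=r.capture('side');x0,y0=180,70
cv2.imwrite('pics/lift.png',cv2.resize(c['img'][y0:y0+150,x0:x0+200,::-1],None,fx=4,fy=4,interpolation=cv2.INTER_CUBIC))
# target: level tray, same yaw; mid over lightbox (.5675,-.217), mid z .15 ; TCP = mid + (-71.5,-51.5,27)
s=r.sense();yaw=np.arctan2(s['ee_rot'][1,0],s['ee_rot'][0,0]);ty=yaw+np.pi/4
off=R.from_euler('z',ty).apply([-.0715,-.0515,.027])
tgt=np.array([.5675,-.217,.15])+off;print(np.degrees(yaw),tgt,s['joints'],s['wrist_force'])
go(s['tcp_pos'],yaw)
go(tgt+[0,0,.06],yaw)
E
```

```text
-54.40289450195403 [ 0.48854683 -0.25612667  0.177     ] [ 3.60779511e+01  1.45579473e+01 -1.36429342e+01 -5.60219888e-02
 -7.16556298e+01 -4.61178917e-01] [0.08830752 0.24480329 0.28149484]
t 9.9 tcp [0.4701 0.1452 0.2306] F [0.09 0.24 0.28] w 0.11
xyz [0. 0. 0.] ang [ 0.172  -0.0005 -0.    ]
t 9.9 tcp [0.4701 0.1452 0.2306] F [0.09 0.24 0.28] w 0.11
xyz [337.  216.5  31.3] ang [ 0.172  -0.0005 -0.    ]
```

View pics/lift.png

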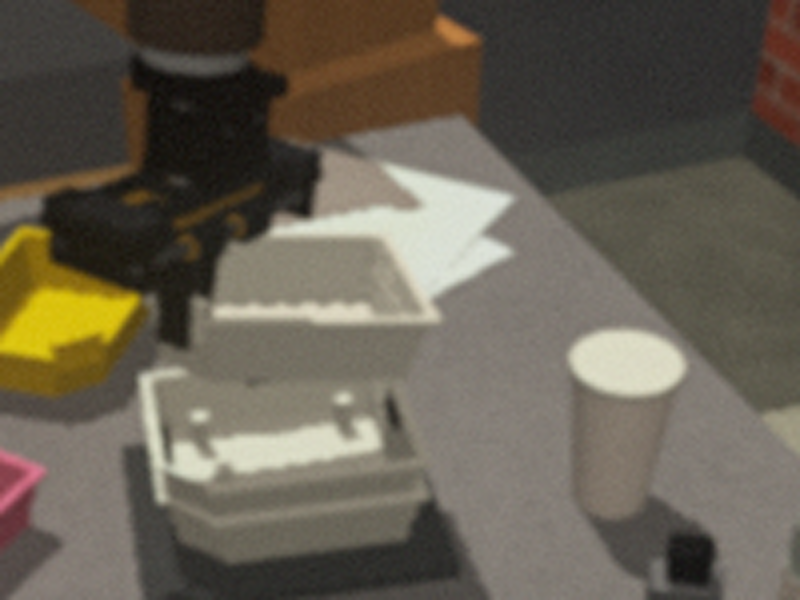

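The tray is clear, with its rim at about (435,318), and the stack beneath is undisturbed. Next I level the tray, then carry it over.

{"fn": "move_arm", "kwargs": {
  "series": [
    {"grip": 0,"xyz": [0,0,0],"angular": [0.02,0,0]},
    {"grip": 0,"xyz": [0,0,0],"angular": [0.05,0,0]},
    {"grip": 0,"xyz": [0,0,0],"angular": [0.08,0,0]},
    {"grip": 0,"xyz": [0,0,0],"angular": [0.11,0,0]},
    {"grip": 0,"xyz": [0,0,0],"angular": [0.14,0,0]},
    {"grip": 0,"xyz": [0,0,0],"angular": [0.16,0,0]},
    {"grip": 0,"xyz": [0,0,0],"angular": [0.172,0,0]},
    {"grip": 0,"xyz": [0,0,0],"angular": [0.172,0,0]}
  ]
}}

```text
time_s: 10.7
tcp_pos: [0.4692, 0.1447, 0.2288]
ee_rot: [[0.582, -0.813, -0.002], [-0.813, -0.582, -0.002], [-0.0, 0.003, -1.0]]
wrist_force: [0.6, -0.2, -1.9]
gripper_width: 0.113
gripper_force: 30.0
```

```bash
python3 -c "
from h import *
go([.4885,-.256,.227],np.radians(-54.4))"
```

```text
t 10.7 tcp [0.4692 0.1447 0.2288] F [ 0.64 -0.16 -1.87] w 0.113
xyz [337.1 217.4   2.3] ang [ 0.0027  0.0001 -0.0004]
```

{"fn": "move_arm", "kwargs": {
  "series": [
    {"grip": 0,"xyz": [4,2.6,0],"angular": [0,0,0]},
    {"grip": 0,"xyz": [12,7.7,0],"angular": [0,0,0]},
    {"grip": 0,"xyz": [24,15.5,0],"angular": [0,0,0]},
    {"grip": 0,"xyz": [40,25.8,0],"angular": [0,0,0]},
    {"grip": 0,"xyz": [58,37.4,0],"angular": [0,0,0]},
    {"grip": 0,"xyz": [78,50.3,0],"angular": [0,0,0]},
    {"grip": 0,"xyz": [98,63.2,0],"angular": [0,0,0]},
    {"grip": 0,"xyz": [118,76.1,0],"angular": [0,0,0]},
    {"grip": 0,"xyz": [138,89,0],"angular": [0,0,0]},
    {"grip": 0,"xyz": [158,101.9,0],"angular": [0,0,0]}
  ]
}}

```text
time_s: 11.7
tcp_pos: [0.4782, -0.0449, 0.2291]
ee_rot: [[0.581, -0.814, -0.002], [-0.814, -0.581, -0.002], [0.0, 0.003, -1.0]]
wrist_force: [0.1, 0.3, -1.4]
gripper_width: 0.114
gripper_force: 30.0
```

{"fn": "move_arm", "kwargs": {
  "series": [
    {"grip": 0,"xyz": [20,12.9,0],"angular": [0,0,0]},
    {"grip": 0,"xyz": [40,25.8,0],"angular": [0,0,0]},
    {"grip": 0,"xyz": [60,38.7,0],"angular": [0,0,0]},
    {"grip": 0,"xyz": [80,51.6,0],"angular": [0,0,0]},
    {"grip": 0,"xyz": [100,64.5,0],"angular": [0,0,0]},
    {"grip": 0,"xyz": [120,77.4,0],"angular": [0,0,0]},
    {"grip": 0,"xyz": [138,89,0],"angular": [0,0,0]},
    {"grip": 0,"xyz": [154,99.3,0],"angular": [0,0,0]},
    {"grip": 0,"xyz": [166,107,0],"angular": [0,0,0]},
    {"grip": 0,"xyz": [174,112.2,0],"angular": [0,0,0]}
  ]
}}

```text
time_s: 12.7
tcp_pos: [0.4881, -0.2513, 0.2292]
ee_rot: [[0.581, -0.814, -0.003], [-0.814, -0.581, -0.002], [-0.0, 0.003, -1.0]]
wrist_force: [0.3, 0.3, -2.0]
gripper_width: 0.109
gripper_force: 30.0
```

```bash
python3 -c "
from h import *
go([.4885,-.256,.177],np.radians(-54.4))"
```

```text
t 12.7 tcp [ 0.4881 -0.2513  0.2292] F [ 0.31  0.27 -2.  ] w 0.109
xyz [ 4.1  2.3 52.2] ang [ 0.0029  0.0002 -0.0018]
```

{"fn": "move_arm", "kwargs": {
  "series": [
    {"grip": 0,"xyz": [2,1,3],"angular": [0,0,0]},
    {"grip": 0,"xyz": [4,2,9],"angular": [0.003,0,0]},
    {"grip": 0,"xyz": [4.5,3,17],"angular": [0.003,0,0]},
    {"grip": 0,"xyz": [4.5,3,26],"angular": [0.003,0,0]},
    {"grip": 0,"xyz": [4.5,3,35],"angular": [0.003,0,0]},
    {"grip": 0,"xyz": [4.5,3,43],"angular": [0.003,0,0]},
    {"grip": 0,"xyz": [4.5,3,49],"angular": [0.003,0,0]},
    {"grip": 0,"xyz": [4.5,3,52],"angular": [0.003,0,0]},
    {"grip": 0,"xyz": [4.5,3,52],"angular": [0.003,0,0]},
    {"grip": 0,"xyz": [4.5,3,52],"angular": [0.003,0,0]}
  ]
}}

```text
time_s: 13.7
tcp_pos: [0.4889, -0.2553, 0.1777]
ee_rot: [[0.582, -0.813, 0.001], [-0.813, -0.582, -0.0], [0.001, -0.001, -1.0]]
wrist_force: [0.1, 0.5, -1.5]
gripper_width: 0.113
gripper_force: 30.0
```

```bash
python3 - <<'E'
from h import *
go([.4885,-.256,.177],np.radians(-54.4))
ims=[]
for n in('top','side'):
    c=r.capture(n);im=c['img'][:,:,::-1].copy()
    yaw=np.radians(-54.4+45)
    W=lambda L:cv2.projectPoints(R.from_euler('z',yaw).apply(L)+[.5675,-.217,.15],c['rvec'],c['tvec'],c['camera_matrix'],None)[0][:,0]
    ctr=W(np.zeros((1,3)))[0].round().astype(int);x0,y0=ctr-[50,70]
    f=4;im=cv2.resize(im[y0:y0+150,x0:x0+100],None,fx=f,fy=f,interpolation=cv2.INTER_CUBIC)
    cv2.polylines(im,[((W(RIM[[1,0,2]])-[x0,y0]+.5)*f).astype(np.int32)],False,(0,0,255),1)
    ims.append(im)
cv2.imwrite('pics/end.png',np.hstack(ims))
E
```

```text
t 13.7 tcp [ 0.4889 -0.2553  0.1777] F [ 0.11  0.51 -1.46] w 0.113
xyz [0.4 0.8 0.7] ang [-0.0007 -0.0006 -0.0002]
```

View pics/end.png

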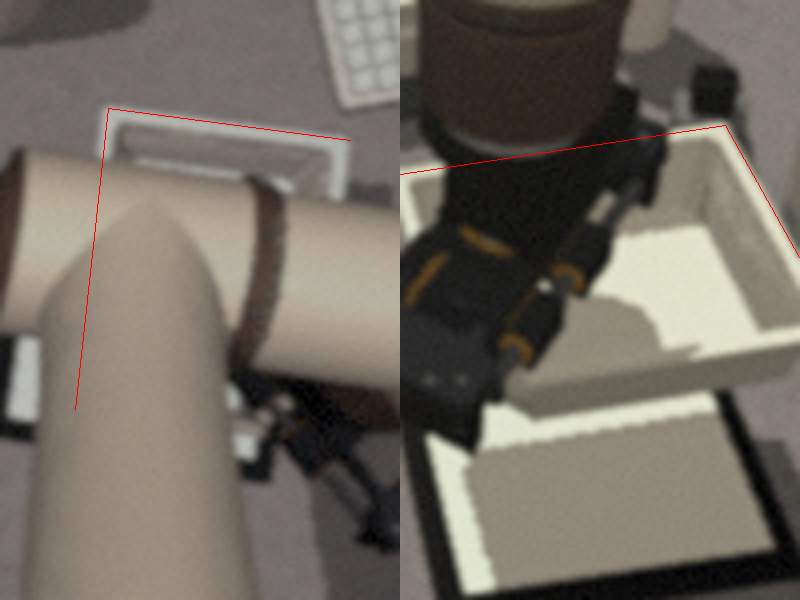

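The rim corners, at (110,108) in the top view and (725,125) in the side view, lie within about 1 px of the level target over the light box. I'm handing the job in.

```bash
python3 -c "
from station import r
print(r.finish_job())"
```

```text
the job is handed in; nothing more can be done
None
```

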